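Rotate flask, bottle and jar round the media-preparation bench

TASK

Move the three vessels on to their next places: the conical flask from the balance to the middle of the magnetic stirrer's plate, the blue-capped bottle from the stirrer into the white spill tray, and the squat jar from the tray to the middle of the balance pan. All three places are taken, so first stand one vessel on the empty rubber mat to wait. Keep the vessels upright, set them down gently without letting them drop, and leave the single red culture dish, the burner and the tube rack where they are.

Things in the scene. Friction and masses are not known exactly. Their poses are not given: they have to be found in the camera images.
- flask: conical glass flask, upright: foot 66 mm across, cone up to z = 80 mm, neck 27 mm across up to z = 108, lip 32 mm across at z = 110 to 113, fixed dark rubber stopper 29 mm across on top, 127 mm high in all; about 0.13 kg. Can be held by the neck and lip from above, TCP 108 mm over its foot. Origin: centre of its underside. Starts on the balance pan, up to 17 mm off its middle
- bottle: clear glass laboratory bottle, upright: 70 mm across up to z = 86 mm, shoulder above, tight blue screw cap 54 mm across from z = 114 to 143 (its top); about 0.26 kg. Can be held by the cap from above, TCP 128 mm over its foot. Origin: centre of its underside. Starts on the stirrer plate, up to 17 mm off its middle
- jar: squat white plastic jar, upright and round, 58 mm across, with a tight black screw lid 62 mm across from z = 56 to 74 (its top); about 0.16 kg. Easily held by the lid from above, TCP about 62 mm over its foot. Origin: centre of its underside, z up. Starts in the spill tray, up to 21 mm off its middle
- stirrer: magnetic stirrer with a white housing 150 mm wide and 205 mm deep, fixed to the bench; round steel plate 135 mm across, its flat top 68 mm above the bench. Sloping panel with a black knob on the side towards its own -x (reaches 128 mm from the origin). Origin: on the bench, below the middle of the plate; z up
- balance: grey laboratory balance 155 mm wide and 225 mm deep, fixed to the bench; round steel pan 120 mm across that does not sink, its flat top 48 mm above the bench. Green display and keys on the side towards its own -x (reaches 141 mm from the origin). Origin: on the bench, below the middle of the pan; z up
- tray: white square spill tray fixed to the bench: 134 mm wide outside (150 mm over the rim's lip), 124 mm inside, walls 22 mm high, flat inner floor 5 mm above the bench. Origin: on the bench, below its middle; x and y along its sides, z up
- mat: dark square rubber mat 150 mm wide and 4 mm thick, fixed to the bench, empty at the start: the free spot. Origin: on the bench, below its middle; x and y along its sides, z up
- dish: bystander: single flat round culture dish with red filling, 90 mm across and 15 mm high, loose, beyond the places. Origin: centre of its underside
- burner: bystander: laboratory burner, round green foot 80 mm across with an upright brass tube, 140 mm high, loose. Origin: centre of its underside
- rack: bystander: white tube rack 85 mm by 235 mm (long side along its y), with brown- and black-capped tubes, 106 mm high, loose. Origin: centre of its underside
There are look-alikes about, which are no part of the job. Leave any orange or pink look-alike of the jar alone.

How it is judged:
By the outcome, as a careful person would: the job done as asked, in the order asked, and still so for the second after the job is handed in, with the robot touching nothing.
It also fails if it takes over 131 s, if anything falls off the work surface, if the arm or the gripper's body presses on something with over 40 N, if the wrist force passes 120 N, or if a joint passes its speed limit or range.

ROBOT

A 6-joint arm with a two-finger parallel gripper is mounted at the origin on the work surface. World frame = base frame: x ahead of the robot, y to its left, z up, the work surface at z = 0. Lengths are in mm, angles in rad, forces in N, time in s.
With the tool pointing down it reaches from about 325 to 875 mm from the base axis. Payload 4.4 kg.
Tool frame: the origin (TCP) lies between the finger pads, 19 mm behind the fingertips; this is the grasp point; z points along the fingers, y is the line along which they close (so a half turn about z gives the same grasp; the last joint's range is limited). The gripper opens to 85 mm and grips with 20 to 120 N. Pads are 22 mm wide; open, the fingers measure 114 mm over their backs; the gripper's body (76 mm by 85 mm) begins 54 mm behind the grasp point. The pads swing forward as they close: fully open they stand 13 mm farther back than shut.
Start: joints at [-1.262, 0.207, 1.542, -0, 1.393, -0.15], TCP at [254.64, -515.544, 249.982] pointing down, gripper open.
Joint ranges: [-2.73, 2.73], [-0.86, 2.22], [0.23, 2.46], [-1.11, 4.25], [0.08, 2.63], [-2.82, 2.82]. Speed limits (rad/s): [2.79, 2.79, 3.14, 3.14, 3.14, 3.14].

INTERFACE

Orientations are given as a 3x3 rotation matrix whose columns are the frame's x, y, z axes.
In Python, from plant import ctrl, sensors, optics gives the robot as it stands. Calls block until the motion is done:
- ctrl.move_ptp(position, orientation): joint-space move of the TCP to a pose.
- ctrl.move_l(position, rot=None, vel=150, threshold=None): straight line of the TCP; rot=None keeps the orientation; vel is the mean speed in mm/s. With threshold (N) it stops when the force on the tool has changed by that much, and returns True; else False.
- ctrl.set_joints(angles): joint-space move.
- ctrl.gripper_to(opening, force=None): finger opening in mm; force is the grip in N (None keeps the last); returns when the fingers have stopped.
- ctrl.hold(seconds).
- ctrl.solve_ik(position, orientation): joint angles nearest the present ones, or None.
- sensors.read_state(): the state.
- optics.grab_frame(name): name is "scene" or "top" or "wrist"; returns (picture, depth): 400x640x3 uint8, red, green, blue; 400x640 float32, mm along the optical axis (not along the pixel's ray), 0 where there is no reading.
- optics.camera_params(name): a dict with "mtx" (3x3 intrinsics, pixels), "R" (3x3) and "t" (3): a world point X has camera coordinates R X + t; the wrist camera has in their place "T_tool_cam" (4x4, takes a point from camera to tool coordinates, whose origin is the TCP and whose axes are the flange's). Camera axes: x right, y down, z forward; pixel columns grow to the right and rows downward; lengths in mm; the calibration is good to about 2 mm. A picture is of the moment at which its call begins: read the wrist's pose just before it. camera_params takes no time and is no camera call.
A pose or a line that the arm cannot do raises ctrl.MotionError and nothing moves.
- ctrl.finish_job(): hands the job in; it is judged then, once.
The state is a dict: "t": time; "q": joint angles; "qvel": joint speeds; "tau": joint torques, N m; "eef_pos": TCP position; "eef_rot": TCP orientation; "force": force on the tool from outside, world axes, zero at the start; "wrist_torque": the same for the moment, N m; "grip_width": finger opening in mm; "grasp_force": force on a finger pad.
Only numpy, scipy, OpenCV 4.12 (cv2) and the standard library are available. Lean on these libraries where they do the work, as an engineer would, in place of code of your own. Each camera call takes 0.05 s, during which the arm holds its last target. There are 200 camera calls.

## Working session

There is one attempt and no reset: what is moved stays moved. The work goes in short steps, each a Python script; the robot and the scene stay as the last script left them, time stands still between calls to the robot, and variables do not carry over. Pictures are saved under pics/ and viewed, at most 14 in all, crops included, and the job is handed in when it is done.

```bash
mkdir -p pics; ls; python3 - <<'E'
from plant import ctrl,sensors,optics
import cv2,numpy as np
for n in("scene","top"):
    p,d=optics.grab_frame(n); cv2.imwrite(f"pics/{n}0.png",p[:,:,::-1]); np.savez(f"{n}0.npz",p=p,d=d)
    c=optics.camera_params(n); print(n,c["mtx"].round(1).tolist(),c["R"].round(3).tolist(),c["t"].round(1))
print(optics.camera_params("wrist"))
s=sensors.read_state();print(s["t"],s["eef_rot"],s["grip_width"])
E
```

```text
pics
scene [[385.6, 0.0, 321.1], [0.0, 385.6, 197.9], [0.0, 0.0, 1.0]] [[-0.765, 0.643, 0.01], [0.539, 0.649, -0.536], [-0.351, -0.405, -0.844]] [ 411.1 -260.8 1218.2]
top [[366.3, 0.0, 325.4], [0.0, 366.3, 195.2], [0.0, 0.0, 1.0]] [[0.015, -1.0, 0.005], [-0.998, -0.016, -0.055], [0.055, -0.004, -0.998]] [ -9.8 560.9 977.2]
{'mtx': array([[324.83560073,   0.        , 314.95980582],
       [  0.        , 324.83560073, 203.94189896],
       [  0.        ,   0.        ,   1.        ]]), 'T_tool_cam': array([[-2.10768039e-04, -9.45375386e-01, -3.25983642e-01,
         8.33463827e+01],
       [ 9.99999542e-01,  1.05221804e-04, -9.51710470e-04,
        -6.03695674e-01],
       [ 9.34024240e-04, -3.25983693e-01,  9.45374930e-01,
        -1.23656773e+02],
       [ 0.00000000e+00,  0.00000000e+00,  0.00000000e+00,
         1.00000000e+00]])}
0.1 [[ 8.96579820e-01  4.42881693e-01 -6.56995099e-04]
 [ 4.42882077e-01 -8.96577614e-01  2.01196783e-03]
 [ 3.02016619e-04 -2.09486111e-03 -9.99997760e-01]] 85.30356734758807
```

View pics/scene0.png

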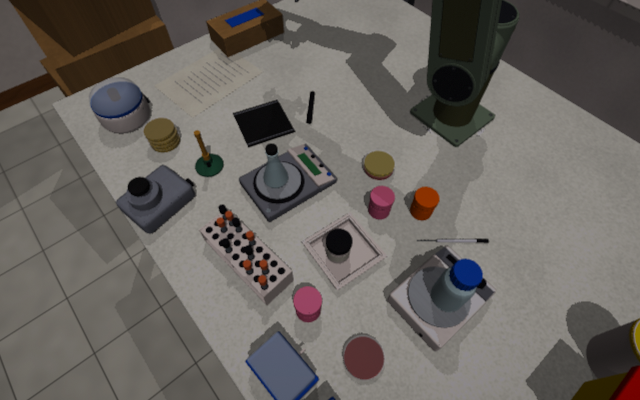

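View pics/top0.png

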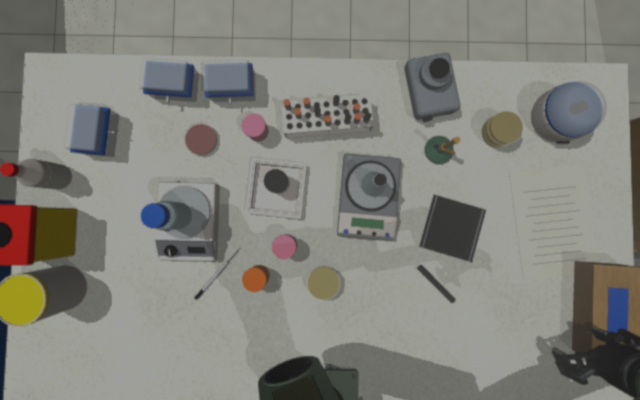

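Top view: the bottle is at (155,215) on the stirrer, the jar at (275,181) in the tray, the flask at (378,182) on the balance, and the mat at (453,228). Possible mix-ups in the top view:
- **Jar:** black lid in tray (275,181), pink (284,246), pink (255,127), orange (255,278) and beige tins (324,283), (503,128). The black-lidded one in the tray fits the description.
- **Mat:** plain dark square (453,228), against the paper (550,225) and the dark instrument with a black top (433,85). I choose the dark square.
- **Bottle:** blue cap (155,215), against the blue-lidded pot (573,110). I choose the one on the stirrer.
- **Flask:** only one, on the balance.

Next I check these in close crops.

```bash
python3 - <<'E'
import cv2,numpy as np
t=cv2.imread("pics/top0.png");s=cv2.imread("pics/scene0.png")
def crop(im,x,y,w,h,k,f):
    c=cv2.resize(im[y:y+h,x:x+w],None,fx=k,fy=k,interpolation=cv2.INTER_CUBIC)
    c=cv2.convertScaleAbs(c,alpha=1.3,beta=15)
    for i in range(0,w,20): 
        cv2.line(c,(i*k,0),(i*k,6),(0,255,255),1); cv2.putText(c,str(x+i),(i*k,16),0,.35,(0,255,255),1)
    for i in range(0,h,20): 
        cv2.line(c,(0,i*k),(6,i*k),(0,255,255),1); cv2.putText(c,str(y+i),(8,i*k+4),0,.35,(0,255,255),1)
    return c
a=crop(t,135,145,190,125,4,0);b=crop(t,300,145,190,125,4,0)
cv2.imwrite("pics/t1.png",a);cv2.imwrite("pics/t2.png",b)
cv2.imwrite("pics/s1.png",crop(s,230,90,265,197,3,0)); cv2.imwrite("pics/s2.png",crop(s,300,200,200,150,4,0))
E
```

```text
(no output)
```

View pics/t1.png

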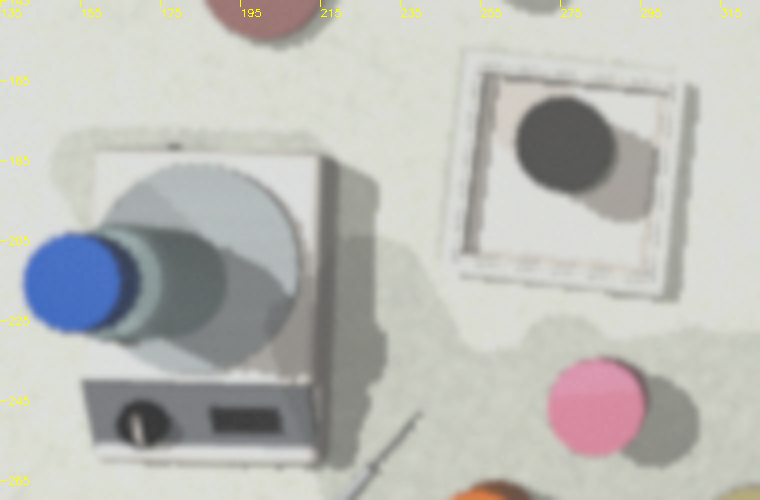

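View pics/t2.png

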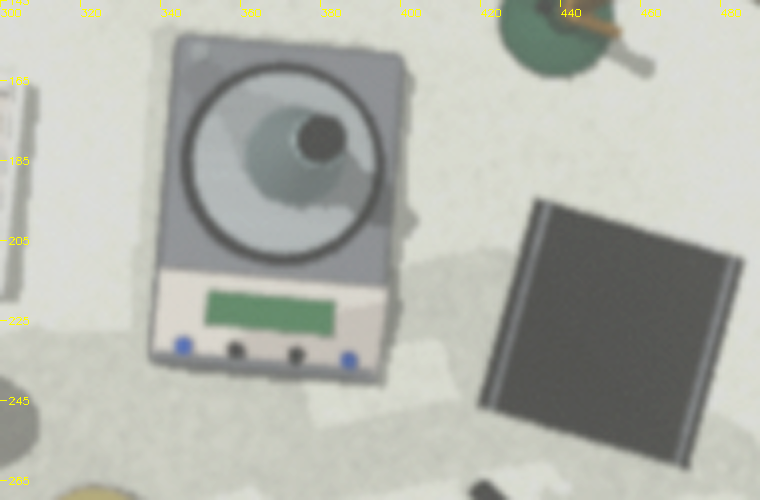

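View pics/s1.png

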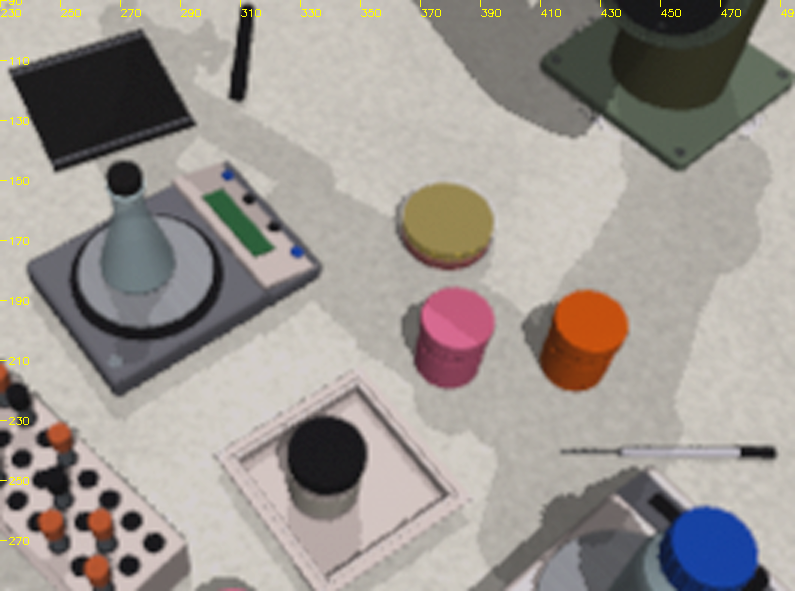

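View pics/s2.png

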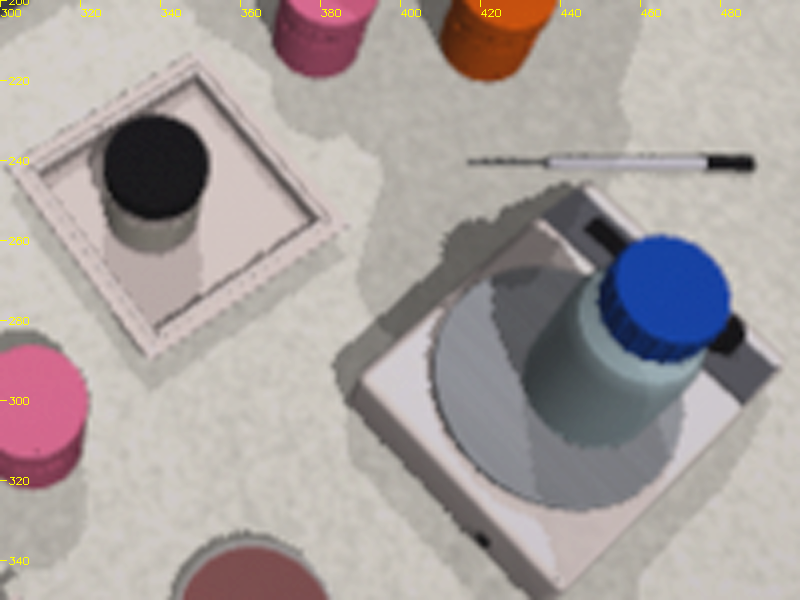

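The crops confirm all four choices: the white jar with the black lid in the tray, the blue-capped bottle, the stoppered flask and the plain dark ribbed mat. I'll triangulate from the pixels I read off, and use depth as a check.

```bash
cat > h.py <<'E'
import numpy as np,cv2
from plant import ctrl,sensors,optics
def P(n):
    c=optics.camera_params(n); return c["mtx"]@np.c_[c["R"],c["t"]]
def wristRt():
    s=sensors.read_state(); T=np.eye(4); T[:3,:3]=s["eef_rot"]; T[:3,3]=s["eef_pos"]
    return np.linalg.inv(T@optics.camera_params("wrist")["T_tool_cam"])
def tri(Ps,uvs):
    A=np.vstack([np.r_[[u*p[2]-p[0]],[v*p[2]-p[1]]] for p,(u,v) in zip(Ps,uvs)])
    A/=np.linalg.norm(A[:,:3],axis=1)[:,None]
    return np.linalg.lstsq(A[:,:3],-A[:,3],rcond=None)[0]
def onplane(p,uv,z):   # ray through pixel, at height z
    u,v=uv; A=np.vstack([u*p[2]-p[0],v*p[2]-p[1]])
    return np.linalg.solve(A[:,:2],-A[:,3]-A[:,2]*z)
E
python3 - <<'E'
from h import *
pt,ps=P("top"),P("scene")
D={n:np.load(n+"0.npz")["d"] for n in("top","scene")}
O=dict(cap=((153.3,215.8),(468,273.2),211),plate=((183.6,212.3),(439.3,297.3),68),lid=((276.3,181.3),(339.2,241.5),79),tray=((277,188.2),(343.5,249),22),
stop=((380.3,179.5),(271.7,148),175),pan=((370.9,185.8),(279,181.3),48),mat=((452.9,228.4),(263.4,122.9),4))
for k,(a,b,z) in O.items():
    c=optics.camera_params("top");d=D["top"][round(a[1]),round(a[0])]
    x=np.linalg.inv(c["mtx"])@[a[0],a[1],1]*d; w=c["R"].T@(x-c["t"])
    print(k,"tri",tri([pt,ps],[a,b]).round(1),"top@z",onplane(pt,a,z).round(1),"scene@z",onplane(ps,b,z).round(1),"depth",w.round(1))
for nm,C in dict(mat=[(537,198),(743,260),(688,469),(479,407)],bal=[(178,35),(404,55),(383,384),(150,360)]).items():
    print(nm,[onplane(pt,(300+u/4,145+v/4),4 if nm=="mat" else 40).round(0).tolist() for u,v in C])
print("tray",[onplane(pt,(135+u/4,145+v/4),22).round(0).tolist() for u,v in [(465,48),(690,72),(668,300),(442,272)]])
E
```

```text
cap tri [499.1 373.9 207.1] top@z [499.8 371.2] scene@z [500.4 374.7] depth [499.8 371.2 210.9]
plate tri [508.2 363.8  61. ] top@z [508.7 360.5] scene@z [510.8 364.6] depth [508.6 340.9 119.5]
lid tri [590.7 126.2  70.9] top@z [590.9 124.3] scene@z [592.8 129.8] depth [591.3 124.8  74.8]
tray tri [577.  130.7  18.1] top@z [577.5 129.5] scene@z [577.5 132.7] depth [573.6 122.6  75.1]
stop tri [ 589.2 -124.3  176. ] top@z [ 590.1 -125.1] scene@z [ 588.1 -124.2] depth [ 590.2 -125.3  173.8]
pan tri [ 585.4 -120.2   39.5] top@z [ 585.8 -120.1] scene@z [ 587.3 -113.8] depth [ 580.6 -112.   111.2]
mat tri [ 475.6 -352.2   -1.1] top@z [ 476.3 -350.8] scene@z [ 477.6 -347.3] depth [ 476.2 -351.2    3. ]
mat [[568.0, -300.0], [528.0, -441.0], [385.0, -403.0], [425.0, -260.0]]
bal [[671.0, -50.0], [660.0, -201.0], [442.0, -188.0], [455.0, -34.0]]
tray [[661.0, 201.0], [647.0, 49.0], [493.0, 61.0], [509.0, 212.0]]
```

Both views agree within about 4 mm, and the heights match the text. Now I take close wrist views over the three places to refine, ending above the jar.

```bash
cat >> h.py <<'E'
def rot(x,y):          # tool down, fingers closing radially (last joint near 0)
    a=np.arctan2(y,x)+np.pi/2; c,s=np.cos(a),np.sin(a)
    return np.array([[c,s,0],[s,-c,0],[0,0,-1.]])
def ptp(x,y,z): ctrl.move_ptp([x,y,z],rot(x,y))
def snap(name):
    M=wristRt(); p,d=optics.grab_frame("wrist"); cv2.imwrite(f"pics/{name}.png",p[:,:,::-1])
    np.savez(name+".npz",P=optics.camera_params("wrist")["mtx"]@M[:3],d=d,M=M)
E
python3 - <<'E'
from h import *
for n,x,y,z in(("wbal",588,-122,300),("wsti",503,368,330),("wtray",585,128,280)):
    ptp(x,y,z); snap(n); s=sensors.read_state(); print(n,s["t"],s["q"][5],s["eef_pos"].round(1))
E
```

```text
wbal 2.025 -0.14403631449831084 [ 587.7 -123.2  299.8]
wsti 3.8833 -0.13875035985227535 [503.8 366.9 329.8]
wtray 4.9417 -0.14443917904198628 [585.  129.3 280.6]
```

View pics/wbal.png

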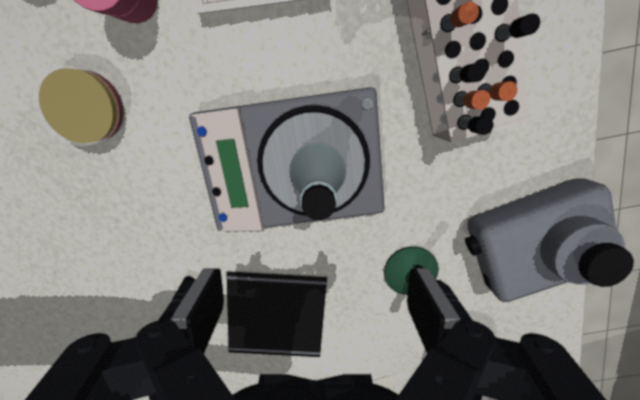

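View pics/wsti.png

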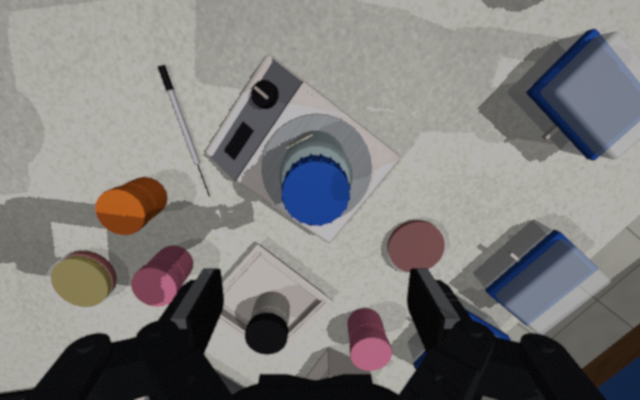

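View pics/wtray.png

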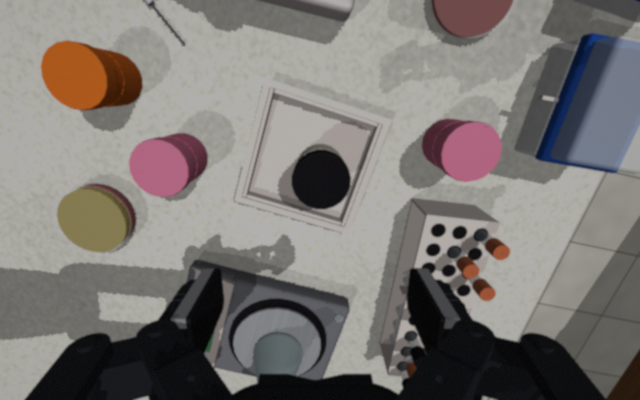

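The wrist views show, by pixel:
- **Balance view:** stopper (319,201), pan (314,160).
- **Stirrer view:** cap top (316,191), plate (316,168).
- **Tray view:** lid (321,180), tray rim centre (311,158).

I'll fuse these with the fixed views, adding a circle fit on the depth images as a check.

```bash
python3 - <<'E'
from h import *
pt,ps=P("top"),P("scene"); W={n:np.load(n+".npz") for n in("wbal","wsti","wtray")}
O=dict(cap=((153.3,215.8),(468,273.2),"wsti",(316,191),211),plate=((183.6,212.3),(439.3,297.3),"wsti",(316.5,168),68),
lid=((276.3,181.3),(339.2,241.5),"wtray",(321,180),79),tray=((277,188.2),(343.5,249),"wtray",(311.3,158),22),
stop=((380.3,179.5),(271.7,148),"wbal",(319,201),175),pan=((370.9,185.8),(279,181.3),"wbal",(314,160),48))
for k,(a,b,n,w,z) in O.items():
    pw=W[n]["P"]
    print(k,"tri3",tri([pt,ps,pw],[a,b,w]).round(1),"top+w",tri([pt,pw],[a,w]).round(1),"w@z",onplane(pw,w,z).round(1),"top@z",onplane(pt,a,z).round(1))
mtx=optics.camera_params("wrist")["mtx"]
for k,n in(("cap","wsti"),("lid","wtray"),("stop","wbal")):   # depth: points near the top face
    d=W[n]["d"]; M=np.linalg.inv(W[n]["M"]); v,u=np.nonzero(d>0); D=d[v,u]
    X=(np.linalg.inv(mtx)@np.c_[u,v,np.ones(len(u))].T*D); X=(M[:3,:3]@X+M[:3,3:]).T
    z=O[k][4]; c=onplane(W[n]["P"],O[k][3],z); m=(np.abs(X[:,2]-z)<6)&(np.hypot(*(X[:,:2]-c).T)<45)
    lo,hi=X[m].min(0),X[m].max(0); print(k,m.sum(),((lo+hi)/2).round(1),(hi-lo).round(1),"zmed",np.median(X[m,2]).round(1))
E
```

```text
cap tri3 [498.3 374.6 205.1] top+w [499.  374.9 202.4] w@z [496.7 376.8] top@z [499.8 371.2]
plate tri3 [507.4 364.2  59.1] top+w [507.8 364.4  57.1] w@z [505.5 366.2] top@z [508.7 360.5]
lid tri3 [590.9 126.5  70.7] top+w [591.7 125.9  66.7] w@z [590.5 129. ] top@z [590.9 124.3]
tray tri3 [577.1 132.8  15.7] top+w [578.9 133.1  -5.9] w@z [577.6 138.5] top@z [577.5 129.5]
stop tri3 [ 589.5 -123.4  176.3] top+w [ 590.2 -125.7  167. ] w@z [ 590.  -122.4] top@z [ 590.1 -125.1]
pan tri3 [ 586.1 -117.8   41.8] top+w [ 586.9 -121.4   19.7] w@z [ 587.1 -113.6] top@z [ 585.8 -120.1]
cap 3564 [497.6 374.1 209. ] [55.3 55.3  7.9] zmed 210.5
lid 2690 [589.9 128.   77.2] [61.3 61.5  8.4] zmed 78.5
stop 934 [ 588.5 -124.5  172.8] [28.2 28.1  7.2] zmed 174.5
```

```bash
cat >> h.py <<'E'
def st(m=""):
    s=sensors.read_state(); print(m,"t%.1f"%s["t"],s["eef_pos"].round(1),"w%.1f"%s["grip_width"],"g%.1f"%s["grasp_force"],"F",np.round(s["force"],1)); return s
def pick(x,y,z,up,width,force):
    ptp(x,y,up); ctrl.gripper_to(85); ctrl.move_l([x,y,z+50]); ctrl.move_l([x,y,z],vel=60); st("at")
    ctrl.gripper_to(width,force); st("gripped"); ctrl.move_l([x,y,z+20],vel=40); ctrl.move_l([x,y,up]); return st("lifted")
def place(x,y,z,up):   # z: expected TCP height on contact
    ptp(x,y,up); ctrl.move_l([x,y,z+25]); ctrl.hold(.3); ctrl.move_l([x,y,z+6],vel=40); ctrl.hold(.3); st("above")
    hit=ctrl.move_l([x,y,z-5],vel=12,threshold=3); s=st(f"down {hit}")
    return hit
def release(up):
    p=sensors.read_state()["eef_pos"]; ctrl.gripper_to(85); ctrl.hold(.2); st("open")
    ctrl.move_l([p[0],p[1],p[2]+40],vel=80); ctrl.move_l([p[0],p[1],up]); st("away")
E
python3 - <<'E'
from h import *
pick(591,128,67,280,50,40)
E
```

```text
at t7.6 [591.4 128.   67.4] w85.2 g0.0 F [ 0.8 -0.2  0.4]
gripped t8.0 [591.8 128.1  68. ] w60.7 g44.1 F [ 0.4 -0.2  2.8]
lifted t10.1 [590.3 127.9 278.5] w60.8 g43.7 F [-0.4  0.  -2.7]
```

```bash
python3 - <<'E'
from h import *
if place(476.5,-349,67,280): release(280)
E
```

```text
above t14.5 [ 476.7 -349.1   73.3] w61.0 g43.7 F [-0.5  0.1 -1.3]
down True t15.0 [ 476.5 -349.    67. ] w60.5 g44.2 F [-1.3  1.   5.3]
open t15.6 [ 475.4 -347.9   65.4] w84.9 g0.0 F [-0.5  0.1 -0.2]
away t17.6 [ 475.9 -348.5  278.6] w85.1 g0.0 F [-0.8  0.6  0.5]
```

```bash
python3 - <<'E'
from h import *
pick(498.3,374,196,300,42,60)
E
```

```text
at t21.8 [498.6 374.2 196.5] w85.0 g0.0 F [-0.3  0.3  1. ]
gripped t22.2 [498.9 374.3 197. ] w52.4 g63.9 F [0.8 0.3 3.4]
lifted t23.6 [497.8 373.7 298.9] w52.5 g63.3 F [-0.6  0.3 -4.2]
```

```bash
python3 - <<'E'
from h import *
if place(577,133,134,300): release(300)
E
```

```text
above t26.9 [577.2 133.  140.3] w52.6 g63.2 F [ 1.2  0.  -2.1]
down True t27.5 [577.1 133.  133.9] w52.7 g63.7 F [0.8 0.9 5.1]
open t28.1 [575.4 132.9 131.9] w84.7 g0.0 F [-0.9 -0.4  0.1]
away t29.8 [576.3 133.  298.5] w85.2 g0.0 F [-0.3 -0.1 -0.2]
```

Two vessels have moved cleanly. I'll look at the free plate from the wrist, lift the flask, then take a new top picture to refine both targets.

```bash
python3 - <<'E'
from h import *
ptp(508,364,300); ctrl.hold(.4); snap("wp")
pick(589.5,-124,156,330,20,30)
ctrl.hold(.3); snap("wf"); p,d=optics.grab_frame("top"); cv2.imwrite("pics/top1.png",p[:,:,::-1])
w=cv2.imread("pics/wp.png")[60:260,200:430]; t=cv2.imread("pics/top1.png")[145:270,140:325]
k=3; a=cv2.resize(w,None,fx=2.4,fy=2.4,interpolation=2); b=cv2.resize(t,None,fx=3,fy=3,interpolation=2)
cv2.imwrite("pics/wpz.png",cv2.resize(w,None,fx=3,fy=3,interpolation=2)); cv2.imwrite("pics/t1z.png",cv2.resize(t,None,fx=4,fy=4,interpolation=2))
E
```

```text
at t35.2 [ 589.9 -124.1  156.4] w85.0 g0.0 F [ 0.6 -0.2 -0.2]
gripped t35.7 [ 589.8 -124.1  156.4] w29.6 g29.5 F [ 0.5 -0.4  0.8]
lifted t37.5 [ 588.9 -123.8  328.4] w29.5 g29.7 F [-0.2 -0.6 -2. ]
```

View pics/wpz.png

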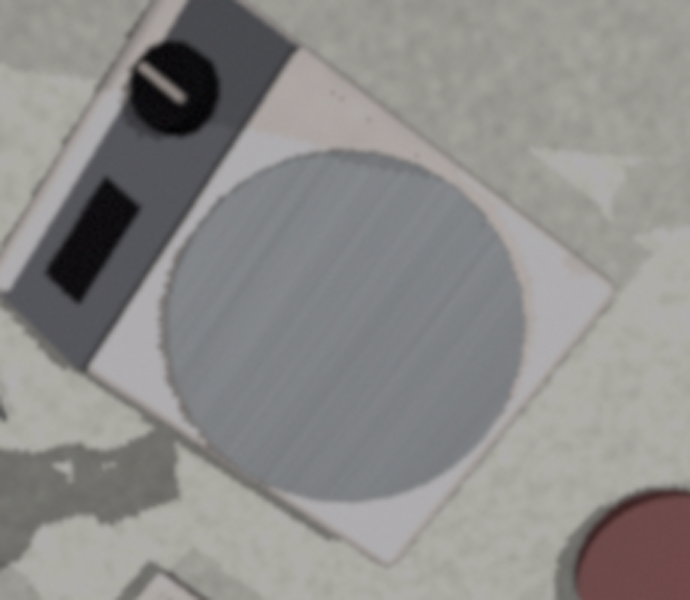

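View pics/t1z.png

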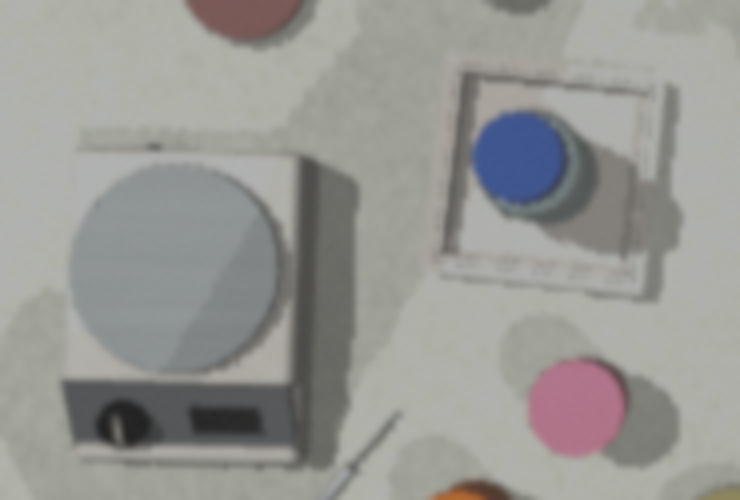

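The plate shows free, centred at wrist (314.7,168.7) and top (183.4,212). The bottle stands upright inside the tray at top (272,185). Next is the pan in the new wrist view.

```bash
python3 - <<'E'
from h import *
pw=np.load("wp.npz")["P"];pt=P("top")
print("w",onplane(pw,(314.7,168.7),68),"top",onplane(pt,(183.4,212),68),"tri",tri([pt,pw],[(183.4,212),(314.7,168.7)]))
w=cv2.imread("pics/wf.png")[80:280,200:440]; cv2.imwrite("pics/wfz.png",cv2.resize(w,None,fx=3,fy=3,interpolation=2))
E
```

```text
w [505.1862913  366.18358992] top [509.44474399 361.07458379] tri [508.00174012 364.59286621  57.72645788]
```

View pics/wfz.png

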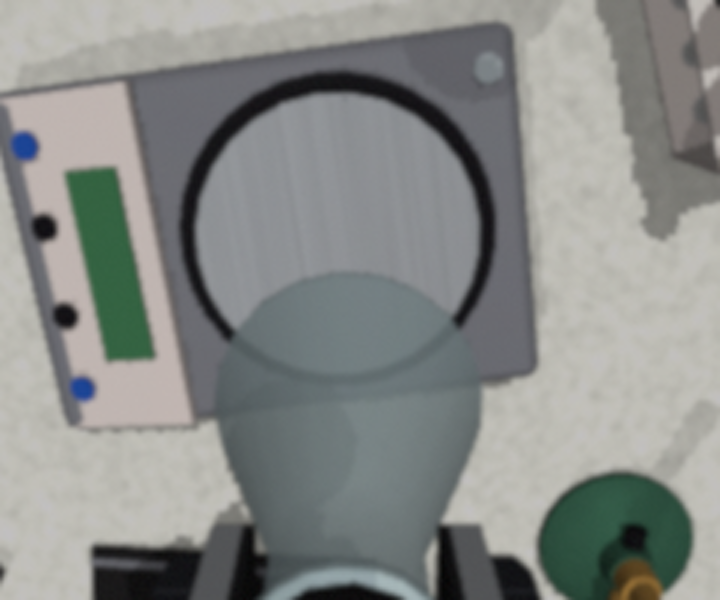

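The flask hangs upright and centred between the fingers. The pan's steel disc is centred at wrist (312.7,157.7). Now I place the flask on the plate.

```bash
python3 - <<'E'
from h import *
print("pan w",onplane(np.load("wf.npz")["P"],(312.7,157.7),48))
if place(507.5,363.8,176.4,330): release(330)
E
```

```text
pan w [ 586.18329307 -116.72631011]
above t42.0 [507.7 363.9 182.8] w29.5 g29.7 F [-0.6  0.1 -0.7]
down True t42.6 [507.8 364.  176.3] w29.4 g30.0 F [1.  0.9 4.4]
open t43.3 [506.7 363.4 175. ] w85.0 g0.0 F [-0.  -0.3 -0.7]
away t44.9 [507.2 363.6 328.5] w85.1 g0.0 F [-0.4  0.2 -0.8]
```

```bash
python3 - <<'E'
from h import *
pick(476.5,-349,67,280,50,40)
if place(586.3,-117.5,111,280): release(300)
ctrl.set_joints([-1.262,0.207,1.542,0,1.393,-0.15]); st("home")
for n in("top","scene"):
    p,d=optics.grab_frame(n); cv2.imwrite(f"pics/{n}2.png",p[:,:,::-1])
t=cv2.imread("pics/top2.png")[140:270,140:410]; s=cv2.imread("pics/scene2.png")[120:340,230:500]
cv2.imwrite("pics/ft.png",cv2.resize(t,None,fx=2.9,fy=2.9,interpolation=2)); cv2.imwrite("pics/fs.png",cv2.resize(s,None,fx=2.7,fy=2.7,interpolation=2))
E
```

```text
at t49.9 [ 476.8 -349.3   67.4] w85.0 g0.0 F [ 0.2  0.9 -0.2]
gripped t50.2 [ 476.8 -349.3   67.9] w61.1 g43.7 F [-1.5  1.3  4.7]
lifted t52.3 [ 476.  -348.5  278.5] w60.8 g43.7 F [-0.2  0.1 -2.9]
above t55.6 [ 586.5 -117.6  117.3] w60.6 g43.7 F [ 0.2 -0.4 -1.8]
down True t56.2 [ 586.3 -117.5  112. ] w61.0 g44.1 F [-0.9 -0.1  4.4]
open t56.8 [ 584.9 -117.   110.2] w84.5 g0.0 F [-0.7 -0.2 -0.1]
away t58.6 [ 585.6 -117.3  298.5] w85.0 g0.0 F [0.9 0.4 0. ]
home t60.4 [ 255.8 -514.9  249.6] w85.2 g0.0 F [0.7 0.3 0.2]
```

View pics/ft.png

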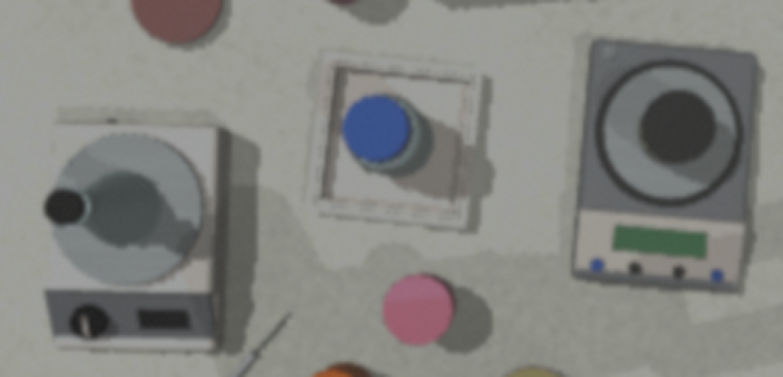

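View pics/fs.png

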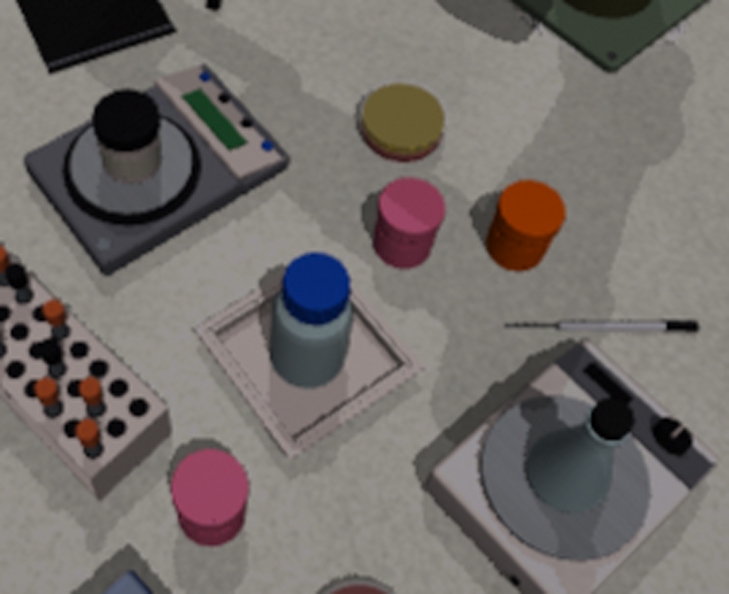

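All three vessels stand upright on their places. I check the offsets within one camera, so calibration bias cancels, then hand in.

```bash
python3 - <<'E'
from h import *
pt=P("top"); f=lambda u,v:(140+u/2.9,140+v/2.9)
dj=onplane(pt,f(678,127),122)-onplane(pt,(370.9,185.8),48); df=onplane(pt,f(65,207),195)-onplane(pt,(183.4,212),68)
print("jar-pan",dj.round(1),"flask-plate",df.round(1))
if np.hypot(*dj)<7 and np.hypot(*df)<7: ctrl.finish_job(); print("handed in")
E
```

```text
jar-pan [-1.1  2.5] flask-plate [ 0.3 -2.2]
the job is handed in; nothing more can be done
handed in
```

The job is handed in at about 60 s of the 131 s allowed: flask on the stirrer plate and jar on the balance pan (each within about 3 mm of the middle), bottle upright in the spill tray, the jar having waited on the mat, and the dish, burner and rack not touched.

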